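# Book in the pressure transducer with the bar-code scanner

## Task

Book in the pressure transducer: lift the cordless bar-code scanner off its charging cradle and point it squarely at the middle of the bar-code label on the tray that holds the transducer, with the window about 10 cm from the label, and keep it still there for a good two seconds so that it reads. Then slide the scanner's grip back over the cradle's charging post until it stands fully home, and let go. Do not bump the trays with the scanner, and leave them and the other loose things on the bench where they are.

Things in the scene. Friction and masses are not known exactly. Their poses are not given: they have to be found in the camera images.
- scanner: Cordless bar-code scanner, grey, 0.18 kg, upright on the cradle's post: round grip 34 mm across, with a box head on top (76 long, 34 high, 42 mm wide, flat upright sides) sloping 35 degrees down to the front. Origin: centre of the grip's underside; z up, x forward (where it points), y across. Top 154 mm above the origin. Bore from below 23 mm wide, 60 deep. Always on: no trigger to pull.
- scanner_grasp (a point): Point in the middle of the scanner's head, 122 mm above the foot and 8 mm forward of the grip's axis, where the head can be pinched from above across its 42 mm width (along the scanner's y). Axes as the scanner's.
- scanner_window (a point): Centre of the reading window at the front end of the head, 39 mm forward of the grip's axis and 96 mm above the foot. Its x axis is the reading beam, out of the window and 35 degrees down while the grip is upright; y across the window, z up along it. It reads from 60 to 160 mm.
- cradle_deck (a point): Charging cradle, fixed: black round foot 100 mm across, 18 mm high, with an upright aluminium post 20 mm thick and 50 mm high, its tip tapered. This point is the centre of the foot's top face, at the root of the post: the scanner is home when the underside of its grip rests here. z up.
- tray_transducer: Job tray with the pressure transducer (lying steel cylinder with black plug end, 88 x 27 mm). Grey open tray 85 x 125 mm, 24 high; at its rear two wire stems carry a sloping card plate 72 mm wide, top 107 mm high and 70 mm behind the tray's centre. The three trays differ only in what lies in them and change places. Origin: centre of the underside; x to the rear (card plate), z up.
- tray_transducer_label (a point): Centre of the white bar-code label (66 x 36 mm) on the card plate of the transducer's tray, 88 mm above the bench. x points straight out of the label (forward to the front of the tray and 35 degrees up), y along its width, z up along it.
- tray_large_gauge: Job tray of the same make, with the larger round dial gauge (63 mm case, 34 mm high) lying in it and a bar-code label of its own. Same origin and axes.
- tray_small_gauge: Job tray of the same make, with the smaller round dial gauge (50 mm case, 34 mm high) lying in it and a bar-code label of its own. Same origin and axes.
- tape_roll: Bystander: roll of thread seal tape lying flat, 48 mm across, 13 mm high. Origin: centre of the underside.
- spanner: Bystander: open-ended spanner lying flat, 160 mm long along its y, 6 mm high. Origin: centre of the underside.
- adapter: Bystander: steel adapter standing upright, 27 mm across, 45 mm high. Origin: centre of the underside.
- coupling: Bystander: steel union lying on its side, 42 mm long, 22 mm high. Origin: centre of the underside.
- nut: Bystander: hexagon nut, 22 mm across, 12 mm high. Origin: centre of the underside.
- plug: Bystander: steel blanking plug standing on its hexagon head, 27 mm across, 26 mm high. Origin: centre of the underside.
There are look-alikes about, which are no part of the job. There is more than one size of the scanner; the job needs the larger.

How it is judged:
By the outcome, as a careful person would: the job done as asked, in the order asked, and still so for the second after the job is handed in, with the robot touching nothing.
It also fails if it takes over 70 s, if anything falls off the work surface, if the arm or the gripper's body presses on something with over 40 N, if the wrist force passes 120 N, or if a joint passes its speed limit or range.

## Robot

A 7-joint arm with a two-finger parallel gripper is mounted at the origin on a cart in front of the work surface, level with it; the furniture and walls round the work are solid. World frame = base frame: x ahead of the robot, y to its left, z up, the work surface at z = 0. Lengths are in m, angles in rad, forces in N, time in s.
With the tool pointing down it reaches from about 0.4 to 0.85 m from the base axis. Payload 4.5 kg.
Tool frame: the origin (TCP) lies between the finger pads; the fingertips stand arm.tips_ahead ahead of it and the grasp point (between the pads) lies 11 mm behind it (arm.tips_ahead is the distance from the TCP to the fingertips, in m); z points along the fingers, y is the line along which they close (so a half turn about z gives the same grasp; the last joint's range is limited). The gripper opens to 85 mm and grips with 20 to 120 N. Pads are 22 mm wide; open, the fingers measure 114 mm over their backs; the gripper's body (76 mm by 85 mm) begins 54 mm behind the grasp point. The pads swing forward as they close: fully open they stand 13 mm farther back than shut.
Start: joints at [1.363, 0.689, -0.195, 1.565, 0.157, 0.902, -0.215], TCP at [0.15, -0.607, 0.239] pointing down, gripper open.
Joint ranges: [-3.01, 3.01], [-0.46, 2.08], [-1.47, 1.51], [0.13, 2.56], [-1, 4.14], [0.04, 2.09], [-2.66, 2.66]. Speed limits (rad/s): [2.57, 2.57, 3.14, 3.14, 3.14, 3.14, 3.14].

## Interface

Orientations are given as a unit quaternion [w, x, y, z].
In Python, from station import monitor, cams, workorder, arm gives the robot as it stands.
- The arm moves only by the tool move_arm, never from a script. Its argument "commands" is a list of rows, each an object of numbers: "hand": the opening, from -1 (shut) to 1 (fully open); "x", "y", "z": the shift along the tool's x, y, z in mm; "ax", "ay", "az": the turn, a rotation vector about the tool's x, y, z in rad. A call has 1 to 5 rows; each row shifts and turns the commanded pose from where the row before left it, along the tool's axes as they then stand; what a row does not reach is not made up. A row lasts 1/12 s, in which the tool goes at most 41.7 mm and 7.16 degrees, less where a joint would pass 70% of its speed; a pose out of reach is approached as far as the arm can. A call with a gripper value outside its range is refused whole. The fingers move at their own pace and stop on an object; "force" is the grip in N (left out, the last holds). Time passes only in rows, so rows that do not move let the fingers close. It gives the time, the measured TCP pose, the force, the opening and the grip force at its end, in the units of the state.
- monitor.get_obs(): the state, without advancing time (a new reading comes with each control period).
- cams.snapshot(name): name is "side" or "top"; returns the picture (480x640x3 uint8, red, green, blue); there is no depth.
- cams.camera_params(name): a dict with "K" (3x3 intrinsics, pixels), "R" (3x3) and "t" (3): a world point X has camera coordinates R X + t. Camera axes: x right, y down, z forward; pixel columns grow to the right and rows downward; lengths in m; the calibration is good to about 2 mm. A picture is of the moment at which its call begins. camera_params takes no time and is no camera call.
- workorder.finish_job(): hands the job in; it is judged then, once.
The state is a dict: "time_s": time; "joint_pos": joint angles; "qvel": joint speeds; "joint_torque": joint torques, N m; "ee_pos": TCP position; "eef_rot": TCP orientation; "contact_force": force on the tool from outside, world axes, zero at the start; "torque": the same for the moment, N m; "width": finger opening in m; "gripper_force": force on a finger pad.
Only numpy, scipy, OpenCV 4.12 (cv2) and the standard library are available. Lean on these libraries where they do the work, as an engineer would, in place of code of your own. Each camera call takes 0.05 s, during which the arm holds its last target. There are 200 camera calls.

## Working session

There is one attempt and no reset: what is moved stays moved. The work goes in short steps, Python scripts to look and compute and a tool call to move; the robot and the scene stay as the last step left them, time stands still between calls to the robot, and variables do not carry over. Pictures are saved under pics/ and viewed, at most 10 in all, crops included, and the job is handed in when it is done.

Besides the shell and the picture viewer there is one more tool, called after ">>>" by a JSON object that holds its "name" and its "arguments", one argument or row to a line. move_arm: Moves the arm, as the interface text tells. Its arguments: {"type":"object","properties":{"commands":{"type":"array","items":{"type":"object","properties":{"hand":{"type":"number"},"x":{"type":"number"},"y":{"type":"number"},"z":{"type":"number"},"ax":{"type":"number"},"ay":{"type":"number"},"az":{"type":"number"}}}},"force":{"type":"number"}},"required":["commands"]}

```bash
mkdir -p pics; python3 - <<'E'
from station import monitor,cams,arm
import cv2,numpy as np
np.set_printoptions(precision=4,suppress=True)
o=monitor.get_obs();print(o,arm.tips_ahead)
for n in("side","top"):
    im=cams.snapshot(n);cv2.imwrite(f"pics/{n}0.png",im[:,:,::-1]);p=cams.camera_params(n);print(n,p)
E
```

```text
{'time_s': 0.0, 'joint_pos': array([ 1.3628,  0.69  , -0.1945,  1.5664,  0.1573,  0.9025, -0.2151]), 'qvel': array([ 0.001 ,  0.0004, -0.0009,  0.0006, -0.0023, -0.0003,  0.0009]), 'joint_torque': array([ -0.0002, -53.9607,  -1.2666, -15.8539,   0.0091,   0.0096,
        -0.    ]), 'ee_pos': array([ 0.1495, -0.6062,  0.2385]), 'eef_rot': array([-0.0009,  0.9927,  0.1207, -0.0002]), 'contact_force': array([-0.8343, -0.5799, -0.6325]), 'torque': array([ 0.0509,  0.0232, -0.0141]), 'gripper_force': 0.0, 'width': 0.08564269996596327} 0.008
side {'K': array([[513.423 ,   0.    , 319.5453],
       [  0.    , 513.423 , 238.5962],
       [  0.    ,   0.    ,   1.    ]]), 'R': array([[ 0.8852, -0.4649,  0.016 ],
       [-0.1599, -0.3365, -0.928 ],
       [ 0.4368,  0.819 , -0.3722]]), 't': array([-0.497 ,  0.1262,  1.328 ])}
top {'K': array([[599.5533,   0.    , 315.5714],
       [  0.    , 599.5533, 242.6127],
       [  0.    ,   0.    ,   1.    ]]), 'R': array([[-0.0092, -1.    ,  0.0023],
       [-0.9847,  0.0086, -0.1738],
       [ 0.1738, -0.0039, -0.9848]]), 't': array([-0.0983,  0.4829,  1.7389])}
```

View pics/side0.png

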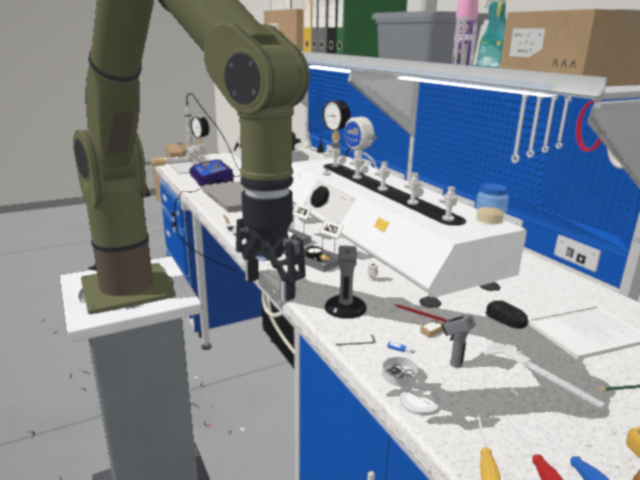

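View pics/top0.png

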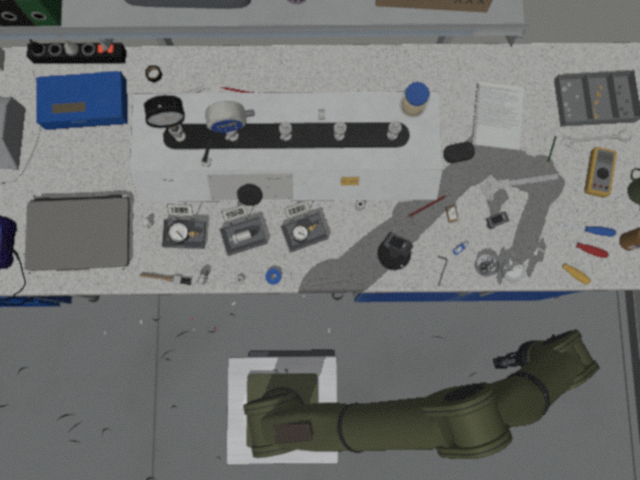

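Top view: scanner candidates are the one on the cradle (396,248; side 347,265) and a smaller free-standing one (497,219; side 460,340). The tray candidates are (185,232) with a dial, (244,232) with a cylinder and (304,230) with a dial. I choose the scanner on the cradle and the middle tray, and check both in one crop.

```bash
python3 - <<'E'
import cv2,numpy as np
t=cv2.imread("pics/top0.png");s=cv2.imread("pics/side0.png")
f=lambda im,x,y,w,h,k:cv2.resize(im[y:y+h,x:x+w],(w*k,h*k),interpolation=cv2.INTER_CUBIC)
a=f(t,205,195,75,60,5);b=f(t,365,220,75,60,5)
c=f(s,290,180,75,60,5);d=f(s,310,240,75,60,5)
d2=d
cv2.imwrite("pics/crop0.png",np.vstack([np.hstack([a,b]),np.hstack([c,d2])]))
E
```

```text
(no output)
```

View pics/crop0.png

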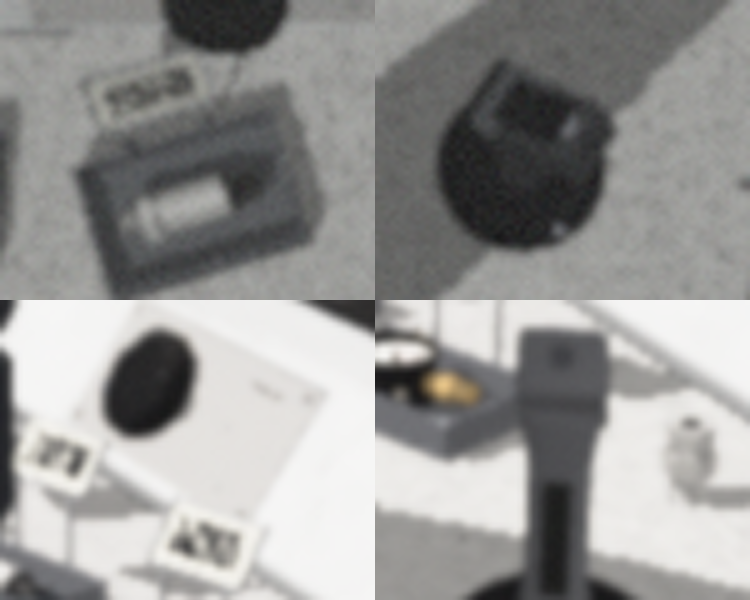

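The crop confirms the transducer (steel cylinder, black plug) in the middle tray, and its label at top (233,214). The scanner stands on the round black cradle and shows its rear face to the side camera, so it points up-left in the top view (yaw about +60°).

```bash
cat > h.py <<'E'
import cv2,numpy as np
from station import monitor,cams
np.set_printoptions(precision=4,suppress=True)
def cast(n,uv,z):
    p=cams.camera_params(n);R,t,K=map(np.array,(p["R"],p["t"],p["K"]))
    uv=np.atleast_2d(np.array(uv,float));d=np.c_[uv,np.ones(len(uv))]@np.linalg.inv(K).T@R
    C=-R.T@t;return C+d*((z-C[2])/d[:,2])[:,None]
def proj(n,X):
    p=cams.camera_params(n);c=np.atleast_2d(X)@np.array(p["R"]).T+np.array(p["t"]);q=c@np.array(p["K"]).T;return q[:,:2]/q[:,2:]
def big(m):
    c=max(cv2.findContours(m,cv2.RETR_EXTERNAL,cv2.CHAIN_APPROX_NONE)[0],key=cv2.contourArea);return c[:,0,:]
def rect(P):
    r=cv2.minAreaRect(P.astype(np.float32)*1000);b=cv2.boxPoints(r)/1000;e=[b[1]-b[0],b[2]-b[1]];e.sort(key=np.linalg.norm)
    return np.array(r[0])/1000,np.linalg.norm(e,axis=1),np.degrees(np.arctan2(e[1][1],e[1][0]))%180
E
python3 - <<'E'
from h import *
t=cv2.imread("pics/top0.png");s=cv2.imread("pics/side0.png")
g=cv2.GaussianBlur(cv2.cvtColor(t,cv2.COLOR_BGR2GRAY),(3,3),0);k=4
def roi(g,x,y,w,h): return cv2.resize(g[y:y+h,x:x+w],None,fx=k,fy=k,interpolation=cv2.INTER_CUBIC)
def up(c,x,y): return (c+.5)/k-.5+np.array([x,y])
# foot: black
r=roi(g,365,220,75,60);print("foot levels",[int(r[int(y*.8),int(x*.8)]) for x,y in((470,180),(520,220),(480,110),(535,105),(580,130),(400,280),(430,80))])
m=(r<45).astype(np.uint8);c=up(big(m),365,220);P=cast("top",cv2.convexHull(c.astype(np.float32))[:,0],.018)
print("foot circ",cv2.minEnclosingCircle(P[:,:2].astype(np.float32)*1000))
Q=cast("top",c,.018)[:,:2]; Q=Q[c[:,1]>252]; A=np.c_[2*Q,np.ones(len(Q))];x=np.linalg.lstsq(A,(Q**2).sum(1),rcond=None)[0];print("lsq arc",x[:2],np.sqrt(x[2]+x[:2]@x[:2]))
# tray body
r=roi(g,215,210,60,50);print("tray lev",[int(np.percentile(r,q)) for q in(10,30,50,70,90)])
m=(r<125).astype(np.uint8);c=up(big(m),215,210);print("tray",rect(cast("top",c,.024)[:,:2]))
# label
r=roi(g,216,203,36,20);print("lab lev",[int(np.percentile(r,q)) for q in(10,30,50,70,90,99)])
for th in(185,195,205):
    m=cv2.morphologyEx((r>th).astype(np.uint8),cv2.MORPH_CLOSE,np.ones((15,15)));c=up(big(m),216,203);print(th,"label",rect(cast("top",c,.088)[:,:2]),c.mean(0))
# grip axis in side
gs=cv2.GaussianBlur(cv2.cvtColor(s,cv2.COLOR_BGR2GRAY),(3,3),0)
for row in(255,262,268,275,280,285): 
    l=gs[row,320:375].astype(int);w=np.where(l<130)[0]+320;print(row,w.min(),w.max())
cv2.imwrite("pics/z.png",np.vstack([cv2.resize(t[225:275,370:420],None,fx=10,fy=10,interpolation=cv2.INTER_CUBIC)[:300],cv2.resize(t[200:230,216:266],None,fx=10,fy=10,interpolation=cv2.INTER_CUBIC)]))
E
```

```text
Traceback (most recent call last):
IndexError: index 376 is out of bounds for axis 1 with size 300
```

```bash
cat > m.py <<'E'
from h import *
t=cv2.imread("pics/top0.png");s=cv2.imread("pics/side0.png")
g=cv2.GaussianBlur(cv2.cvtColor(t,cv2.COLOR_BGR2GRAY),(3,3),0);k=4
def roi(g,x,y,w,h): return cv2.resize(g[y:y+h,x:x+w],None,fx=k,fy=k,interpolation=cv2.INTER_CUBIC)
def up(c,x,y): return (c+.5)/k-.5+np.array([x,y])
r=roi(g,365,220,75,60);print("foot levels",[int(g[y,x]) for x,y in((384,256),(394,264),(386,242),(397,241),(406,246),(370,230),(375,270))])
m=(r<65).astype(np.uint8);c=up(big(m),365,220);P=cast("top",c,.018)
Q=P[:,:2]
for sel in(c[:,1]>252,c[:,1]>248,(c[:,1]>245)&(c[:,0]<402)):
    q=Q[sel];A=np.c_[2*q,np.ones(len(q))];x=np.linalg.lstsq(A,(q**2).sum(1),rcond=None)[0];print("arc",x[:2],np.sqrt(x[2]+x[:2]@x[:2]))
r=roi(g,215,210,60,50);print("tray lev",[int(np.percentile(r,q)) for q in(10,30,50,70,90)])
for th in(90,105,115):
    m=(r<th).astype(np.uint8);m=cv2.morphologyEx(m,cv2.MORPH_OPEN,np.ones((9,9)));c=up(big(m),215,210);print("tray",rect(cast("top",c,.024)[:,:2]))
r=roi(g,216,203,36,20);print("lab lev",[int(np.percentile(r,q)) for q in(10,30,50,70,90,99)])
for th in(165,175,185,195):
    m=cv2.morphologyEx((r>th).astype(np.uint8),cv2.MORPH_CLOSE,np.ones((15,15)));c=up(big(m),216,203);print(th,"label",rect(cast("top",c,.088)[:,:2]),c.mean(0))
gs=cv2.GaussianBlur(cv2.cvtColor(s,cv2.COLOR_BGR2GRAY),(3,3),0)
for row in(252,262,272,280,288): 
    w=np.where(gs[row,325:370]<130)[0]+325;print(row,w.min(),w.max())
cv2.imwrite("pics/z.png",np.vstack([cv2.resize(t[225:255,370:420],None,fx=10,fy=10,interpolation=cv2.INTER_CUBIC),cv2.resize(t[200:230,216:266],None,fx=10,fy=10,interpolation=cv2.INTER_CUBIC)]))
E
python3 m.py
```

```text
foot levels [36, 35, 70, 36, 62, 143, 100]
arc [ 0.4538 -0.3354] 0.04850686368390924
arc [ 0.4538 -0.3357] 0.04855211133828184
arc [ 0.4442 -0.3279] 0.03959476732544442
tray lev [73, 91, 125, 153, 157]
tray (array([0.5132, 0.1159]), array([0.0919, 0.1231], dtype=float32), np.float32(107.18013))
tray (array([0.5156, 0.1121]), array([0.0984, 0.1351], dtype=float32), np.float32(107.44012))
tray (array([0.5169, 0.1117]), array([0.1029, 0.1394], dtype=float32), np.float32(107.573204))
lab lev [91, 112, 135, 146, 157, 159]Traceback (most recent call last):
  File "m.py", line 16, in <module>
    m=cv2.morphologyEx((r>th).astype(np.uint8),cv2.MORPH_CLOSE,np.ones((15,15)));c=up(big(m),216,203);print(th,"label",rect(cast("top",c,.088)[:,:2]),c.mean(0))
                                                                                      ~~~^^^
  File "h.py", line 11, in big
    c=max(cv2.findContours(m,cv2.RETR_EXTERNAL,cv2.CHAIN_APPROX_NONE)[0],key=cv2.contourArea);return c[:,0,:]
ValueError: max() iterable argument is empty
```

>>> {"name": "move_arm", "arguments": {
  "commands": [
    {"x": 36,"y": -19,"hand": 1},
    {"x": 36,"y": -19,"hand": 1},
    {"x": 36,"y": -19,"hand": 1},
    {"x": 36,"y": -19,"hand": 1},
    {"x": 36,"y": -19,"hand": 1}
  ]
}}

```text
invalid input
```

```bash
sed -i 's/^for th in(165,175,185,195):/for th in(140,145,150):/' m.py; python3 m.py|tail -9
python3 - <<'E'
from h import *
t=cv2.imread("pics/top0.png");g=cv2.GaussianBlur(cv2.cvtColor(t,cv2.COLOR_BGR2GRAY),(3,3),0)
o=cams.camera_params("top")
# overlay predicted head for yaw candidates
big_=cv2.resize(t[225:275,370:420],None,fx=8,fy=8,interpolation=cv2.INTER_CUBIC)
print(g[228:252:2,380:416:2])
print("grip axis proj",proj("side",[[.454,-.336,.05],[.454,-.336,.1]]))
lab=cv2.resize(t[196:226,212:262],None,fx=8,fy=8,interpolation=cv2.INTER_CUBIC)
cv2.imwrite("pics/z1.png",np.vstack([big_,lab]))
E
```

```text
lab lev [91, 112, 135, 146, 157, 159]
140 label (array([0.5656, 0.1592]), array([0.0591, 0.0601], dtype=float32), np.float32(89.50617)) [224.5663 211.5863]
145 label (array([0.5656, 0.1596]), array([0.0591, 0.0593], dtype=float32), np.float32(89.506134)) [223.296  210.5884]
150 label (array([0.5656, 0.1603]), array([0.0579, 0.0591], dtype=float32), np.float32(179.50616)) [222.5217 210.7178]
252 325 356
262 325 355
272 341 352
280 341 351
288 340 351
[[102  98  98  99 100 103 103 107 104 103 104 103 104 102 101 102 103 103]
 [104 102 103 101 100  97  99 106 104 103  99  95 103 104  99 100 102 103]
 [104 102 104 103  86  72  87  97 100 101 100  97 100 102 103 104 102 103]
 [105 104 105  92  64  63  74  76  87  97 102  99 100 101 104 104 100 102]
 [105 102  97  73  57  69  62  52  63  75  83  91  98 102 103 103 101 104]
 [105 100  82  58  65  66  45  37  45  48  55  65  81  92  98 105 104 103]
 [100  89  62  62  70  54  41  37  38  35  38  42  52  65  76  94 101 108]
 [ 88  58  56  70  64  43  36  39  38  35  36  40  58  61  61  72 104 139]
 [ 63  41  56  74  69  50  41  38  37  37  37  55  85  69  58  59 101 149]
 [ 42  37  43  59  64  53  49  47  41  37  39  73  87  62  54  55  90 144]
 [ 37  35  37  40  47  49  52  53  52  48  50  62  65  54  49  66 118 153]
 [ 34  37  36  35  40  46  48  48  52  52  56  59  57  52  52  81 140 156]]
grip axis proj [[345.3319 288.672 ]
 [346.0654 269.8152]]
```

View pics/z1.png

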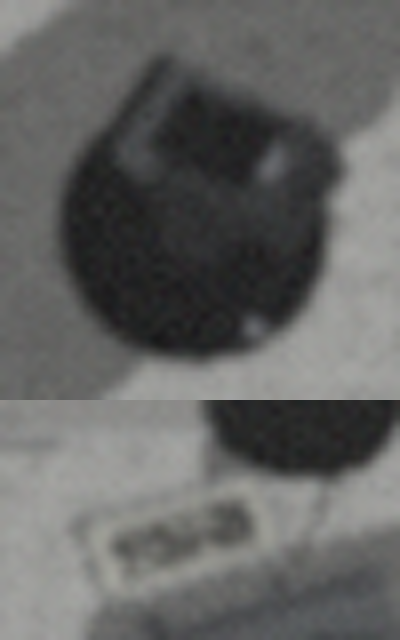

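The crop shows the head's front edge from (165,55) to (115,145), giving a scanner yaw of about 61°, and the transducer label centred near (182,537), i.e. top pixel (234.3,212.6).

>>> {"name": "move_arm", "arguments": {
  "commands": [
    {"hand": 1,"x": 36,"y": -19,"z": 0,"ax": 0,"ay": 0,"az": 0},
    {"hand": 1,"x": 36,"y": -19,"z": 0,"ax": 0,"ay": 0,"az": 0},
    {"hand": 1,"x": 36,"y": -19,"z": 0,"ax": 0,"ay": 0,"az": 0},
    {"hand": 1,"x": 36,"y": -19,"z": 0,"ax": 0,"ay": 0,"az": 0},
    {"hand": 1,"x": 36,"y": -19,"z": 0,"ax": 0,"ay": 0,"az": 0}
  ],
  "force": 40
}}

```text
time_s: 0.52
ee_pos: [0.3026, -0.4698, 0.239]
eef_rot: [-0.0, 0.993, 0.12, -0.0]
contact_force: [0.4, -0.6, 0.1]
width: 0.0853
gripper_force: 0.0
```

```bash
python3 - <<'E'
from h import *
print(cast("top",[234.3,212.6],.088))
o=monitor.get_obs();print(o["time_s"],o["ee_pos"],o["eef_rot"],o["joint_pos"])
E
```

```text
[[0.565  0.1339 0.088 ]]
0.5167 [ 0.3026 -0.4698  0.239 ] [-0.0003  0.9927  0.1204 -0.0001] [ 1.0242  0.6017 -0.1781  1.7684  0.1422  0.7846 -0.5535]
```

>>> {"name": "move_arm", "arguments": {
  "commands": [
    {"hand": 1,"x": 37,"y": -20,"z": 0,"ax": 0,"ay": 0,"az": 0},
    {"hand": 1,"x": 37,"y": -20,"z": 0,"ax": 0,"ay": 0,"az": 0},
    {"hand": 1,"x": 37,"y": -20,"z": 0,"ax": 0,"ay": 0,"az": 0},
    {"hand": 1,"x": 37,"y": -20,"z": 0,"ax": 0,"ay": 0,"az": 0},
    {"hand": 1,"x": 37,"y": -20,"z": 0,"ax": 0,"ay": 0,"az": 0}
  ]
}}

```text
time_s: 0.93
ee_pos: [0.4569, -0.3297, 0.239]
eef_rot: [-0.0, 0.993, 0.121, -0.0]
contact_force: [0.8, -0.8, -0.0]
width: 0.0856
gripper_force: 0.0
```

>>> {"name": "move_arm", "arguments": {
  "commands": [
    {"hand": 1,"x": 0,"y": 0,"z": 0,"ax": 0,"ay": 0,"az": -0.12},
    {"hand": 1,"x": 0,"y": 0,"z": 0,"ax": 0,"ay": 0,"az": -0.12},
    {"hand": 1,"x": 0,"y": 0,"z": 0,"ax": 0,"ay": 0,"az": -0.12},
    {"hand": 1,"x": 0,"y": 0,"z": 0,"ax": 0,"ay": 0,"az": -0.12},
    {"hand": 1,"x": 0,"y": 0,"z": 0,"ax": 0,"ay": 0,"az": -0.12}
  ]
}}

```text
time_s: 1.35
ee_pos: [0.4557, -0.3312, 0.2389]
eef_rot: [-0.0, 0.911, 0.411, -0.0]
contact_force: [-0.2, 0.0, 0.1]
width: 0.0851
gripper_force: 0.0
```

>>> {"name": "move_arm", "arguments": {
  "commands": [
    {"hand": 1,"x": 0,"y": 0,"z": 0,"ax": 0,"ay": 0,"az": -0.12},
    {"hand": 1,"x": 0,"y": 0,"z": 0,"ax": 0,"ay": 0,"az": -0.1},
    {"hand": 1,"x": 0,"y": 0,"z": 0,"ax": 0,"ay": 0,"az": 0}
  ]
}}

```text
time_s: 1.6
ee_pos: [0.4555, -0.3314, 0.2389]
eef_rot: [-0.001, 0.862, 0.507, -0.0]
contact_force: [-0.6, -0.7, -0.5]
width: 0.0854
gripper_force: 0.0
```

```bash
python3 - <<'E'
from h import *
from scipy.spatial.transform import Rotation as Ro
o=monitor.get_obs();w=o["eef_rot"];print(o["time_s"],o["ee_pos"],o["joint_pos"])
M=Ro.from_quat([*w[1:],w[0]]).as_matrix();print(M,np.degrees(np.arctan2(M[1,0],M[0,0])))
print("tool-frame shift",1000*M.T@(np.array([.458,-.329,.129])-o["ee_pos"]))
for n in("side","top"): cv2.imwrite(f"pics/{n}1.png",cams.snapshot(n)[:,:,::-1])
s=cv2.imread("pics/side1.png");T=cv2.imread("pics/top1.png")
f=lambda im,x,y,w,h,k:cv2.resize(im[y:y+h,x:x+w],(w*k,h*k),interpolation=cv2.INTER_CUBIC)
cv2.imwrite("pics/c1.png",np.hstack([f(s,290,190,130,140,3),f(s,285,190,65,70,6)]))
E
```

```text
1.6 [ 0.4555 -0.3314  0.2389] [ 0.7847  0.6266 -0.397   1.7483  0.3115  0.8303 -0.2636]
[[ 0.4853  0.8743 -0.0007]
 [ 0.8743 -0.4853  0.0008]
 [ 0.0004 -0.001  -1.    ]] 60.96535084295178
tool-frame shift [  3.2844   1.1384 109.8601]
```

View pics/c1.png

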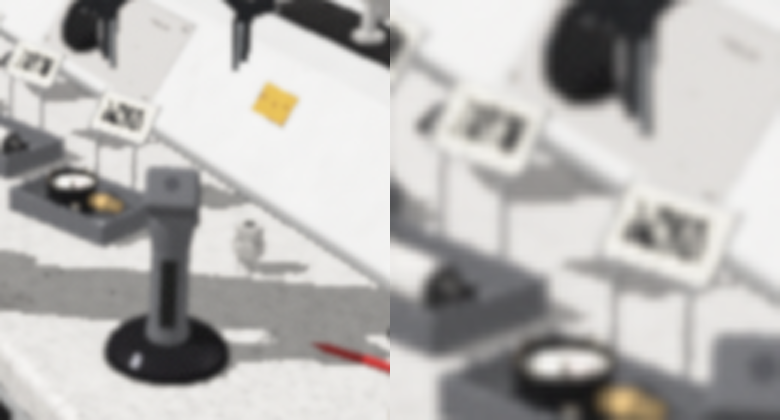

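The crop shows the open fingers straddling the head evenly (tips at side px 326 and 370, head centre 347). The transducer label's centre is at side px (301.5,211.2).

>>> {"name": "move_arm", "arguments": {
  "commands": [
    {"hand": 1,"x": 3,"y": 1,"z": 30,"ax": 0,"ay": 0,"az": 0},
    {"hand": 1,"x": 0,"y": 0,"z": 30,"ax": 0,"ay": 0,"az": 0},
    {"hand": 1,"x": 0,"y": 0,"z": 30,"ax": 0,"ay": 0,"az": 0},
    {"hand": 1,"x": 0,"y": 0,"z": 20,"ax": 0,"ay": 0,"az": 0},
    {"hand": 1,"x": 0,"y": 0,"z": 0,"ax": 0,"ay": 0,"az": 0}
  ]
}}

```text
time_s: 2.12
ee_pos: [0.4556, -0.3278, 0.1254]
eef_rot: [-0.003, 0.863, 0.506, -0.002]
contact_force: [-1.2, -0.6, 0.4]
width: 0.0855
gripper_force: 0.0
```

>>> {"name": "move_arm", "arguments": {
  "commands": [
    {"hand": -0.2,"x": 0,"y": 0,"z": 0,"ax": 0,"ay": 0,"az": 0},
    {"hand": -0.2,"x": 0,"y": 0,"z": 0,"ax": 0,"ay": 0,"az": 0},
    {"hand": -0.4,"x": 0,"y": 0,"z": 0,"ax": 0,"ay": 0,"az": 0},
    {"hand": -1,"x": 0,"y": 0,"z": 0,"ax": 0,"ay": 0,"az": 0},
    {"hand": -1,"x": 0,"y": 0,"z": 0,"ax": 0,"ay": 0,"az": 0}
  ],
  "force": 40
}}

```text
time_s: 2.53
ee_pos: [0.4596, -0.3299, 0.1311]
eef_rot: [0.002, 0.862, 0.506, 0.001]
contact_force: [0.5, 0.4, 7.2]
width: 0.0421
gripper_force: 39.2
```

```bash
python3 - <<'E'
from h import *
P=[]
for n in("top","side"):
    p=cams.camera_params(n);P.append(np.array(p["K"])@np.c_[p["R"],p["t"]])
X=cv2.triangulatePoints(P[0],P[1],np.array([[234.3],[212.6]]),np.array([[301.5],[211.2]]))[:,0];print(X[:3]/X[3])
print(proj("side",[.565,.134,.088]))
E
```

```text
[0.5654 0.1344 0.0849]
[[301.6041 210.3321]]
```

>>> {"name": "move_arm", "arguments": {
  "commands": [
    {"hand": -1,"x": 0,"y": 0,"z": -8,"ax": 0,"ay": 0,"az": 0},
    {"hand": -1,"x": 0,"y": 0,"z": -16,"ax": 0,"ay": 0,"az": 0},
    {"hand": -1,"x": 0,"y": 0,"z": -20,"ax": 0,"ay": 0,"az": 0},
    {"hand": -1,"x": 0,"y": 0,"z": -20,"ax": 0,"ay": 0,"az": 0},
    {"hand": -1,"x": 0,"y": 0,"z": -20,"ax": 0,"ay": 0,"az": 0}
  ],
  "force": 60
}}

```text
time_s: 2.95
ee_pos: [0.4577, -0.3291, 0.2146]
eef_rot: [-0.0, 0.862, 0.506, -0.0]
contact_force: [-0.3, -0.1, -2.4]
width: 0.0421
gripper_force: 59.7
```

>>> {"name": "move_arm", "arguments": {
  "commands": [
    {"hand": -1,"x": 0,"y": 0,"z": -20,"ax": 0,"ay": 0,"az": 0},
    {"hand": -1,"x": 0,"y": 0,"z": -16,"ax": 0,"ay": 0,"az": 0},
    {"hand": -1,"x": 0,"y": 0,"z": 0,"ax": 0,"ay": 0,"az": 0},
    {"hand": -1,"x": 0,"y": 0,"z": 0,"ax": 0,"ay": 0,"az": 0}
  ]
}}

```text
time_s: 3.28
ee_pos: [0.4582, -0.3295, 0.25]
eef_rot: [0.001, 0.862, 0.506, 0.0]
contact_force: [0.7, -0.5, -2.9]
width: 0.0419
gripper_force: 59.8
```

```bash
cat > st.py <<'E'
from h import *
import sys
from scipy.spatial.transform import Rotation as Ro
o=monitor.get_obs();w=o["eef_rot"];M=Ro.from_quat([*w[1:],w[0]]).as_matrix()
print(o["time_s"],o["ee_pos"],o["width"],"yaw",np.degrees(np.arctan2(M[1,0],M[0,0])),"tilt",M[2]);print("q",o["joint_pos"])
if len(sys.argv)>3: print("shift mm",1000*M.T@(np.array(sys.argv[1:4],float)-o["ee_pos"]))
if len(sys.argv)>4:
    a=np.radians(float(sys.argv[4]));T=np.array([[np.cos(a),np.sin(a),0],[np.sin(a),-np.cos(a),0],[0,0,-1]]);print("rotvec",Ro.from_matrix(M.T@T).as_rotvec())
E
python3 st.py .4573 .1 .25 17.5
python3 - <<'E'
from h import *
for n in("side","top"): cv2.imwrite(f"pics/{n}2.png",cams.snapshot(n)[:,:,::-1])
f=lambda im,x,y,w,h,k:cv2.resize(im[y:y+h,x:x+w],(w*k,h*k),interpolation=cv2.INTER_CUBIC)
s=cv2.imread("pics/side2.png");t=cv2.imread("pics/top2.png")
cv2.imwrite("pics/c2.png",np.hstack([f(s,290,160,130,190,3),f(t,195,190,130,190,3)]))
E
```

```text
3.2833 [ 0.4582 -0.3295  0.25  ] 0.04194257641371807 yaw 60.81822608687973 tilt [-0.0003  0.0014 -1.    ]
q [ 0.7831  0.6135 -0.4034  1.7343  0.3048  0.8546 -0.2654]
shift mm [ 374.5048 -210.1784   -0.4373]
rotvec [ 0.0015 -0.0002  0.756 ]
```

View pics/c2.png

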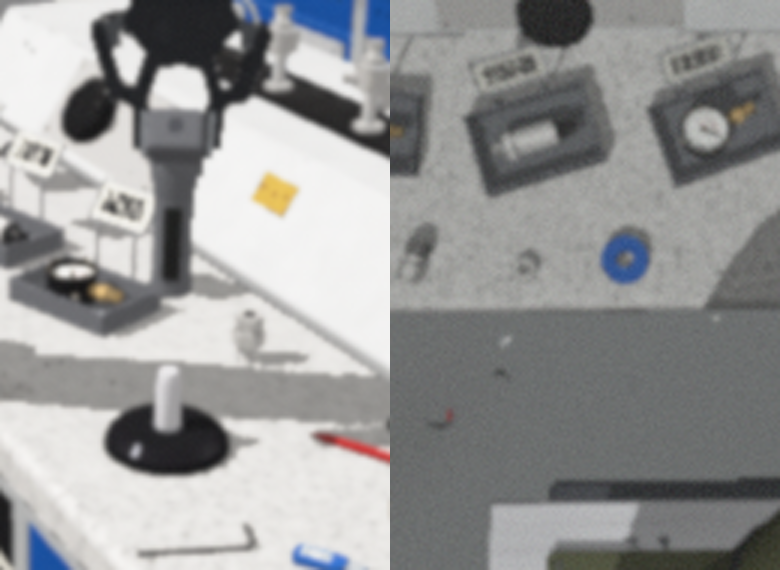

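The crop shows the scanner held upright, clear of the bare post, and the bystanders undisturbed.

>>> {"name": "move_arm", "arguments": {
  "commands": [
    {"hand": -1,"x": 15,"y": -8,"z": 0,"ax": 0,"ay": 0,"az": 0},
    {"hand": -1,"x": 25,"y": -14,"z": 0,"ax": 0,"ay": 0,"az": 0},
    {"hand": -1,"x": 28,"y": -16,"z": 0,"ax": 0,"ay": 0,"az": 0},
    {"hand": -1,"x": 28,"y": -16,"z": 0,"ax": 0,"ay": 0,"az": 0},
    {"hand": -1,"x": 28,"y": -16,"z": 0,"ax": 0,"ay": 0,"az": 0}
  ]
}}

```text
time_s: 3.8
ee_pos: [0.4563, -0.1854, 0.248]
eef_rot: [-0.001, 0.862, 0.506, -0.001]
contact_force: [0.4, 0.1, -1.6]
width: 0.0421
gripper_force: 59.8
```

>>> {"name": "move_arm", "arguments": {
  "commands": [
    {"hand": -1,"x": 28,"y": -16,"z": 0,"ax": 0,"ay": 0,"az": 0},
    {"hand": -1,"x": 28,"y": -16,"z": 0,"ax": 0,"ay": 0,"az": 0},
    {"hand": -1,"x": 28,"y": -16,"z": 0,"ax": 0,"ay": 0,"az": 0},
    {"hand": -1,"x": 28,"y": -16,"z": 0,"ax": 0,"ay": 0,"az": 0},
    {"hand": -1,"x": 28,"y": -15,"z": 0,"ax": 0,"ay": 0,"az": 0}
  ]
}}

```text
time_s: 4.22
ee_pos: [0.4554, -0.0247, 0.2482]
eef_rot: [-0.001, 0.862, 0.506, -0.001]
contact_force: [0.6, 0.3, -2.4]
width: 0.0416
gripper_force: 59.8
```

>>> {"name": "move_arm", "arguments": {
  "commands": [
    {"hand": -1,"x": 28,"y": -15,"z": 0,"ax": 0,"ay": 0,"az": 0},
    {"hand": -1,"x": 28,"y": -15,"z": 0,"ax": 0,"ay": 0,"az": 0},
    {"hand": -1,"x": 28,"y": -15,"z": 0,"ax": 0,"ay": 0,"az": 0},
    {"hand": -1,"x": 26,"y": -16,"z": 0,"ax": 0,"ay": 0,"az": 0},
    {"hand": -1,"x": 0,"y": 0,"z": 0,"ax": 0,"ay": 0,"az": 0.05}
  ]
}}

```text
time_s: 4.63
ee_pos: [0.4563, 0.1075, 0.2487]
eef_rot: [-0.003, 0.872, 0.489, 0.001]
contact_force: [0.2, 1.3, -2.1]
width: 0.0422
gripper_force: 59.7
```

>>> {"name": "move_arm", "arguments": {
  "commands": [
    {"hand": -1,"x": 0,"y": 0,"z": 0,"ax": 0,"ay": 0,"az": 0.1},
    {"hand": -1,"x": 0,"y": 0,"z": 0,"ax": 0,"ay": 0,"az": 0.1},
    {"hand": -1,"x": 0,"y": 0,"z": 0,"ax": 0,"ay": 0,"az": 0.1},
    {"hand": -1,"x": 0,"y": 0,"z": 0,"ax": 0,"ay": 0,"az": 0.1},
    {"hand": -1,"x": 0,"y": 0,"z": 0,"ax": 0,"ay": 0,"az": 0.1}
  ]
}}

```text
time_s: 5.05
ee_pos: [0.4562, 0.0994, 0.2481]
eef_rot: [0.0, 0.968, 0.251, -0.001]
contact_force: [-0.2, -0.1, -2.1]
width: 0.0421
gripper_force: 59.6
```

>>> {"name": "move_arm", "arguments": {
  "commands": [
    {"hand": -1,"x": 0,"y": 0,"z": 0,"ax": 0,"ay": 0,"az": 0.1},
    {"hand": -1,"x": 0,"y": 0,"z": 0,"ax": 0,"ay": 0,"az": 0.1},
    {"hand": -1,"x": 0,"y": 0,"z": 0,"ax": 0,"ay": 0,"az": 0},
    {"hand": -1,"x": 0,"y": 0,"z": 0,"ax": 0,"ay": 0,"az": 0}
  ]
}}

```text
time_s: 5.38
ee_pos: [0.4565, 0.0995, 0.2484]
eef_rot: [0.0, 0.988, 0.157, -0.001]
contact_force: [-1.2, -0.0, -1.8]
width: 0.0418
gripper_force: 59.7
```

```bash
python3 st.py .4576 .0991 .1625 18
```

```text
5.3833 [0.4565 0.0995 0.2484] 0.04182389822643956 yaw 18.042291190983505 tilt [-0.0021  0.0004 -1.    ]
q [-0.2104  0.4752 -0.1542  2.0129  0.1148  0.6637 -1.6945]
shift mm [ 1.1401  0.7126 85.9478]
rotvec [0.0004 0.0021 0.0007]
```

Now down in front of the tray, then check from the pictures.

>>> {"name": "move_arm", "arguments": {
  "commands": [
    {"hand": -1,"x": 1,"y": 0,"z": 15,"ax": 0,"ay": 0,"az": 0},
    {"hand": -1,"x": 0,"y": 0,"z": 25,"ax": 0,"ay": 0,"az": 0},
    {"hand": -1,"x": 0,"y": 0,"z": 25,"ax": 0,"ay": 0,"az": 0},
    {"hand": -1,"x": 0,"y": 0,"z": 20,"ax": 0,"ay": 0,"az": 0},
    {"hand": -1,"x": 0,"y": 0,"z": 0,"ax": 0,"ay": 0,"az": 0}
  ]
}}

```text
time_s: 5.8
ee_pos: [0.4556, 0.0993, 0.161]
eef_rot: [0.0, 0.988, 0.157, -0.004]
contact_force: [0.1, -0.3, -1.6]
width: 0.0418
gripper_force: 59.7
```

>>> {"name": "move_arm", "arguments": {
  "commands": [
    {"hand": -1,"x": 0,"y": 0,"z": 0,"ax": 0,"ay": 0,"az": 0},
    {"hand": -1,"x": 0,"y": 0,"z": 0,"ax": 0,"ay": 0,"az": 0},
    {"hand": -1,"x": 0,"y": 0,"z": 0,"ax": 0,"ay": 0,"az": 0}
  ]
}}

```text
time_s: 6.05
ee_pos: [0.4589, 0.1002, 0.1654]
eef_rot: [-0.0, 0.988, 0.156, 0.001]
contact_force: [0.7, -0.5, -1.7]
width: 0.0415
gripper_force: 59.8
```

```bash
python3 st.py .4576 .0991 .1625 18
python3 - <<'E'
from h import *
for n in("side","top"): cv2.imwrite(f"pics/{n}3.png",cams.snapshot(n)[:,:,::-1])
f=lambda im,x,y,w,h,k:cv2.resize(im[y:y+h,x:x+w],(w*k,h*k),interpolation=cv2.INTER_CUBIC)
s=cv2.imread("pics/side3.png");t=cv2.imread("pics/top3.png")
cv2.imwrite("pics/c3.png",np.hstack([f(s,230,170,130,130,3),f(t,185,170,130,130,3)]))
print(proj("side",[[.450,.062,.0494],[.565,.134,.088]]))
E
```

```text
6.05 [0.4589 0.1002 0.1654] 0.041484458168025165 yaw 17.89786838909088 tilt [ 0.0024 -0.     -1.    ]
q [-0.2396  0.6182 -0.1153  2.1012  0.1614  0.4279 -1.739 ]
shift mm [-1.6219  0.6229  2.8949]
rotvec [-0.     -0.0024 -0.0018]
[[277.7759 234.4758]
 [301.6041 210.3321]]
```

View pics/c3.png

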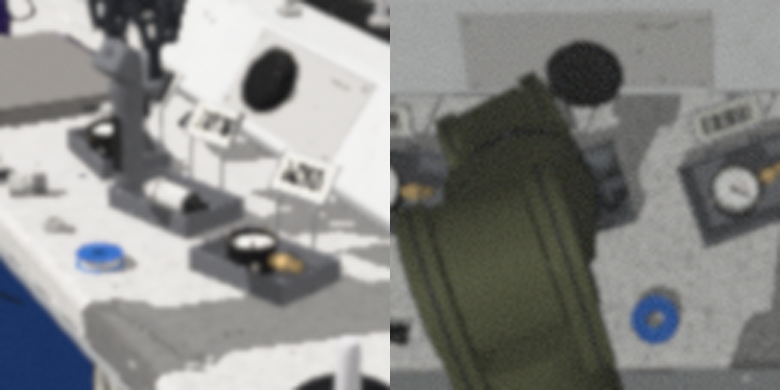

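The crop shows the scanner at the transducer tray's front; the grip seems to lean slightly, so I check it against the predicted upright outline.

```bash
python3 - <<'E'
from h import *
s=cv2.imread("pics/side3.png")
x0,y0,k=250,170,9
im=cv2.resize(s[y0:y0+65,x0:x0+80],None,fx=k,fy=k,interpolation=cv2.INTER_CUBIC)
y=np.radians(17.9);F=np.array([np.cos(y),np.sin(y),0]);L=np.array([-F[1],F[0],0]);Z=np.array([0,0,1.])
B=np.array([.4589,.1002,.1654])-.008*F-.113*Z
c=np.radians(35);W=B+.039*F+.096*Z;beam=np.cos(c)*F-np.sin(c)*Z
hit=W+beam*(((np.array([.565,.134,.088])-W)@beam));print("dist",(np.array([.565,.134,.088])-W)@beam,"miss mm",1000*(hit-[.565,.134,.088]))
def q(X): return tuple(int(v) for v in ((proj("side",X)[0]-[x0,y0]+.5)*k))
cam=np.array([.885,-.465,0])*.017
for a,b,col in((B,B+.1*Z,(0,0,255)),(B+cam,B+cam+.1*Z,(0,255,0)),(B-cam,B-cam+.1*Z,(0,255,0)),(W,hit,(255,0,0))): cv2.line(im,q(a),q(b),col,1)
cv2.imwrite("pics/c4.png",im)
E
```

```text
dist 0.10046519346830346 miss mm [1.7121 1.0224 2.7755]
```

View pics/c4.png

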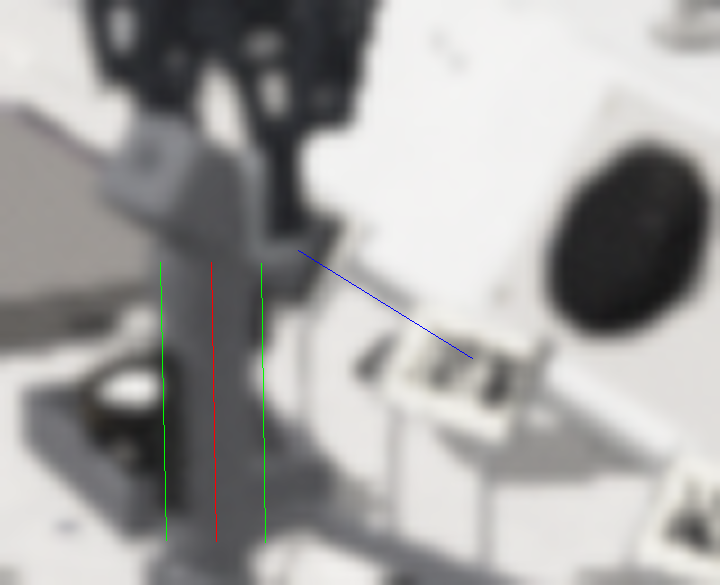

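The overlay matches: the grip is upright and the beam falls on the label's middle, about 3 mm high. I lower 3 mm and hold for about 3 s.

>>> {"name": "move_arm", "arguments": {
  "commands": [
    {"hand": -1,"x": -1,"y": 0,"z": 3,"ax": 0,"ay": 0,"az": 0},
    {"hand": -1,"x": 0,"y": 0,"z": 0,"ax": 0,"ay": 0,"az": 0},
    {"hand": -1,"x": 0,"y": 0,"z": 0,"ax": 0,"ay": 0,"az": 0},
    {"hand": -1,"x": 0,"y": 0,"z": 0,"ax": 0,"ay": 0,"az": 0},
    {"hand": -1,"x": 0,"y": 0,"z": 0,"ax": 0,"ay": 0,"az": 0}
  ]
}}

```text
time_s: 6.57
ee_pos: [0.4572, 0.0996, 0.1613]
eef_rot: [0.0, 0.988, 0.155, 0.0]
contact_force: [-0.5, 0.1, -2.8]
width: 0.0416
gripper_force: 59.8
```

>>> {"name": "move_arm", "arguments": {
  "commands": [
    {"hand": -1,"x": 0,"y": 0,"z": 0,"ax": 0,"ay": 0,"az": 0},
    {"hand": -1,"x": 0,"y": 0,"z": 0,"ax": 0,"ay": 0,"az": 0},
    {"hand": -1,"x": 0,"y": 0,"z": 0,"ax": 0,"ay": 0,"az": 0},
    {"hand": -1,"x": 0,"y": 0,"z": 0,"ax": 0,"ay": 0,"az": 0},
    {"hand": -1,"x": 0,"y": 0,"z": 0,"ax": 0,"ay": 0,"az": 0}
  ]
}}

```text
time_s: 6.98
ee_pos: [0.4571, 0.0996, 0.1613]
eef_rot: [0.0, 0.988, 0.155, 0.0]
contact_force: [-0.5, 0.3, -1.9]
width: 0.042
gripper_force: 59.8
```

>>> {"name": "move_arm", "arguments": {
  "commands": [
    {"hand": -1,"x": 0,"y": 0,"z": 0,"ax": 0,"ay": 0,"az": 0},
    {"hand": -1,"x": 0,"y": 0,"z": 0,"ax": 0,"ay": 0,"az": 0},
    {"hand": -1,"x": 0,"y": 0,"z": 0,"ax": 0,"ay": 0,"az": 0},
    {"hand": -1,"x": 0,"y": 0,"z": 0,"ax": 0,"ay": 0,"az": 0},
    {"hand": -1,"x": 0,"y": 0,"z": 0,"ax": 0,"ay": 0,"az": 0}
  ]
}}

```text
time_s: 7.4
ee_pos: [0.4571, 0.0996, 0.1613]
eef_rot: [0.0, 0.988, 0.155, -0.0]
contact_force: [0.6, 0.5, -1.3]
width: 0.042
gripper_force: 59.8
```

>>> {"name": "move_arm", "arguments": {
  "commands": [
    {"hand": -1,"x": 0,"y": 0,"z": 0,"ax": 0,"ay": 0,"az": 0},
    {"hand": -1,"x": 0,"y": 0,"z": 0,"ax": 0,"ay": 0,"az": 0},
    {"hand": -1,"x": 0,"y": 0,"z": 0,"ax": 0,"ay": 0,"az": 0},
    {"hand": -1,"x": 0,"y": 0,"z": 0,"ax": 0,"ay": 0,"az": 0},
    {"hand": -1,"x": 0,"y": 0,"z": 0,"ax": 0,"ay": 0,"az": 0}
  ]
}}

```text
time_s: 7.82
ee_pos: [0.4571, 0.0996, 0.1613]
eef_rot: [0.0, 0.988, 0.155, 0.0]
contact_force: [-0.7, -1.0, -1.0]
width: 0.0418
gripper_force: 59.8
```

>>> {"name": "move_arm", "arguments": {
  "commands": [
    {"hand": -1,"x": 0,"y": 0,"z": 0,"ax": 0,"ay": 0,"az": 0},
    {"hand": -1,"x": 0,"y": 0,"z": 0,"ax": 0,"ay": 0,"az": 0},
    {"hand": -1,"x": 0,"y": 0,"z": 0,"ax": 0,"ay": 0,"az": 0},
    {"hand": -1,"x": 0,"y": 0,"z": 0,"ax": 0,"ay": 0,"az": 0},
    {"hand": -1,"x": 0,"y": 0,"z": 0,"ax": 0,"ay": 0,"az": 0}
  ]
}}

```text
time_s: 8.23
ee_pos: [0.4571, 0.0996, 0.1613]
eef_rot: [0.0, 0.988, 0.155, 0.0]
contact_force: [0.2, -0.5, -2.5]
width: 0.0422
gripper_force: 59.8
```

>>> {"name": "move_arm", "arguments": {
  "commands": [
    {"hand": -1,"x": 0,"y": 0,"z": 0,"ax": 0,"ay": 0,"az": 0},
    {"hand": -1,"x": 0,"y": 0,"z": 0,"ax": 0,"ay": 0,"az": 0},
    {"hand": -1,"x": 0,"y": 0,"z": 0,"ax": 0,"ay": 0,"az": 0},
    {"hand": -1,"x": 0,"y": 0,"z": 0,"ax": 0,"ay": 0,"az": 0},
    {"hand": -1,"x": 0,"y": 0,"z": 0,"ax": 0,"ay": 0,"az": 0}
  ]
}}

```text
time_s: 8.65
ee_pos: [0.4571, 0.0996, 0.1613]
eef_rot: [0.0, 0.988, 0.155, -0.0]
contact_force: [0.2, -0.1, -1.0]
width: 0.0423
gripper_force: 59.8
```

>>> {"name": "move_arm", "arguments": {
  "commands": [
    {"hand": -1,"x": 0,"y": 0,"z": 0,"ax": 0,"ay": 0,"az": 0},
    {"hand": -1,"x": 0,"y": 0,"z": 0,"ax": 0,"ay": 0,"az": 0},
    {"hand": -1,"x": 0,"y": 0,"z": 0,"ax": 0,"ay": 0,"az": 0},
    {"hand": -1,"x": 0,"y": 0,"z": 0,"ax": 0,"ay": 0,"az": 0},
    {"hand": -1,"x": 0,"y": 0,"z": 0,"ax": 0,"ay": 0,"az": 0}
  ]
}}

```text
time_s: 9.07
ee_pos: [0.4571, 0.0996, 0.1613]
eef_rot: [0.0, 0.988, 0.155, 0.0]
contact_force: [0.3, -0.1, -1.5]
width: 0.0422
gripper_force: 59.8
```

```bash
python3 st.py .4576 .0991 .1625 18
```

```text
9.0667 [0.4571 0.0996 0.1613] 0.04218611377321114 yaw 17.867218199952596 tilt [ 0.      0.0001 -1.    ]
q [-0.2416  0.6249 -0.1125  2.1079  0.1632  0.4167 -1.7414]
shift mm [ 0.2935  0.6619 -1.2201]
rotvec [ 0.0001 -0.     -0.0023]
```

>>> {"name": "move_arm", "arguments": {
  "commands": [
    {"hand": -1,"x": 0,"y": 0,"z": -15,"ax": 0,"ay": 0,"az": 0},
    {"hand": -1,"x": 0,"y": 0,"z": -25,"ax": 0,"ay": 0,"az": 0},
    {"hand": -1,"x": 0,"y": 0,"z": -25,"ax": 0,"ay": 0,"az": 0},
    {"hand": -1,"x": 0,"y": 0,"z": -24,"ax": 0,"ay": 0,"az": 0},
    {"hand": -1,"x": 0,"y": 0,"z": 0,"ax": 0,"ay": 0,"az": -0.05}
  ]
}}

```text
time_s: 9.48
ee_pos: [0.4595, 0.1004, 0.2542]
eef_rot: [-0.0, 0.984, 0.18, 0.004]
contact_force: [0.7, 0.5, -2.2]
width: 0.0418
gripper_force: 59.9
```

>>> {"name": "move_arm", "arguments": {
  "commands": [
    {"hand": -1,"x": 0,"y": 0,"z": 0,"ax": 0,"ay": 0,"az": -0.1},
    {"hand": -1,"x": 0,"y": 0,"z": 0,"ax": 0,"ay": 0,"az": -0.1},
    {"hand": -1,"x": 0,"y": 0,"z": 0,"ax": 0,"ay": 0,"az": -0.1},
    {"hand": -1,"x": 0,"y": 0,"z": 0,"ax": 0,"ay": 0,"az": -0.1},
    {"hand": -1,"x": 0,"y": 0,"z": 0,"ax": 0,"ay": 0,"az": -0.1}
  ]
}}

```text
time_s: 9.9
ee_pos: [0.4569, 0.0995, 0.2502]
eef_rot: [0.0, 0.908, 0.42, -0.0]
contact_force: [0.1, 0.2, -0.7]
width: 0.0421
gripper_force: 60.0
```

>>> {"name": "move_arm", "arguments": {
  "commands": [
    {"hand": -1,"x": 0,"y": 0,"z": 0,"ax": 0,"ay": 0,"az": -0.1},
    {"hand": -1,"x": 0,"y": 0,"z": 0,"ax": 0,"ay": 0,"az": -0.1},
    {"hand": -1,"x": 0,"y": 0,"z": 0,"ax": 0,"ay": 0,"az": 0},
    {"hand": -1,"x": 0,"y": 0,"z": 0,"ax": 0,"ay": 0,"az": 0}
  ]
}}

```text
time_s: 10.23
ee_pos: [0.457, 0.0994, 0.2502]
eef_rot: [-0.0, 0.863, 0.505, -0.0]
contact_force: [-1.0, -0.1, -2.6]
width: 0.042
gripper_force: 59.8
```

```bash
python3 st.py .4582 -.3295 .25 60.8
```

```text
10.2333 [0.457  0.0994 0.2502] 0.04197749900131419 yaw 60.66553500968225 tilt [-0.0002 -0.0003 -1.    ]
q [-0.0574  0.4888 -0.3835  2.0035  0.2762  0.6993 -1.1252]
shift mm [-373.3259  211.2199    0.1871]
rotvec [-0.0003  0.0002 -0.0023]
```

>>> {"name": "move_arm", "arguments": {
  "commands": [
    {"hand": -1,"x": -15,"y": 8,"z": 0,"ax": 0,"ay": 0,"az": 0},
    {"hand": -1,"x": -25,"y": 14,"z": 0,"ax": 0,"ay": 0,"az": 0},
    {"hand": -1,"x": -28,"y": 16,"z": 0,"ax": 0,"ay": 0,"az": 0},
    {"hand": -1,"x": -28,"y": 16,"z": 0,"ax": 0,"ay": 0,"az": 0},
    {"hand": -1,"x": -28,"y": 16,"z": 0,"ax": 0,"ay": 0,"az": 0}
  ]
}}

```text
time_s: 10.65
ee_pos: [0.4576, -0.0441, 0.2503]
eef_rot: [0.0, 0.863, 0.505, -0.0]
contact_force: [0.3, -0.0, -1.4]
width: 0.0421
gripper_force: 59.7
```

>>> {"name": "move_arm", "arguments": {
  "commands": [
    {"hand": -1,"x": -28,"y": 16,"z": 0,"ax": 0,"ay": 0,"az": 0},
    {"hand": -1,"x": -28,"y": 16,"z": 0,"ax": 0,"ay": 0,"az": 0},
    {"hand": -1,"x": -28,"y": 16,"z": 0,"ax": 0,"ay": 0,"az": 0},
    {"hand": -1,"x": -28,"y": 16,"z": 0,"ax": 0,"ay": 0,"az": 0},
    {"hand": -1,"x": -28,"y": 16,"z": 0,"ax": 0,"ay": 0,"az": 0}
  ]
}}

```text
time_s: 11.07
ee_pos: [0.4591, -0.2056, 0.2503]
eef_rot: [0.0, 0.863, 0.505, -0.0]
contact_force: [0.6, -0.1, -1.6]
width: 0.0417
gripper_force: 59.7
```

>>> {"name": "move_arm", "arguments": {
  "commands": [
    {"hand": -1,"x": -28,"y": 16,"z": 0,"ax": 0,"ay": 0,"az": 0},
    {"hand": -1,"x": -28,"y": 16,"z": 0,"ax": 0,"ay": 0,"az": 0},
    {"hand": -1,"x": -28,"y": 16,"z": 0,"ax": 0,"ay": 0,"az": 0},
    {"hand": -1,"x": -25,"y": 13,"z": 0,"ax": 0,"ay": 0,"az": 0},
    {"hand": -1,"x": 0,"y": 0,"z": 0,"ax": 0,"ay": 0,"az": 0}
  ]
}}

```text
time_s: 11.48
ee_pos: [0.4575, -0.337, 0.2497]
eef_rot: [0.002, 0.866, 0.501, -0.002]
contact_force: [-1.2, -1.1, -1.6]
width: 0.0422
gripper_force: 59.9
```

>>> {"name": "move_arm", "arguments": {
  "commands": [
    {"hand": -1,"x": 0,"y": 0,"z": 0,"ax": 0,"ay": 0,"az": 0},
    {"hand": -1,"x": 0,"y": 0,"z": 0,"ax": 0,"ay": 0,"az": 0},
    {"hand": -1,"x": 0,"y": 0,"z": 0,"ax": 0,"ay": 0,"az": 0}
  ]
}}

```text
time_s: 11.73
ee_pos: [0.46, -0.3271, 0.2503]
eef_rot: [-0.0, 0.862, 0.507, 0.0]
contact_force: [0.1, -0.0, -1.9]
width: 0.0418
gripper_force: 59.9
```

```bash
python3 st.py .4582 -.3295 .25 60.8
```

```text
11.7333 [ 0.46   -0.3271  0.2503] 0.041840453043587515 yaw 60.92507489395544 tilt [ 0.0009 -0.0006 -1.    ]
q [ 0.7805  0.6145 -0.4072  1.7315  0.3051  0.8591 -0.2688]
shift mm [-2.9773 -0.3893  0.3057]
rotvec [-0.0006 -0.0009  0.0022]
```

>>> {"name": "move_arm", "arguments": {
  "commands": [
    {"hand": -1,"x": 0,"y": 0,"z": 20,"ax": 0,"ay": 0,"az": 0},
    {"hand": -1,"x": 0,"y": 0,"z": 0,"ax": 0,"ay": 0,"az": 0},
    {"hand": -1,"x": 0,"y": 0,"z": 0,"ax": 0,"ay": 0,"az": 0},
    {"hand": -1,"x": 0,"y": 0,"z": 0,"ax": 0,"ay": 0,"az": 0},
    {"hand": -1,"x": 0,"y": 0,"z": 0,"ax": 0,"ay": 0,"az": 0}
  ]
}}

```text
time_s: 12.15
ee_pos: [0.4602, -0.3286, 0.2311]
eef_rot: [0.001, 0.862, 0.507, 0.0]
contact_force: [-0.0, -0.4, -1.6]
width: 0.042
gripper_force: 59.7
```

>>> {"name": "move_arm", "arguments": {
  "commands": [
    {"hand": -1,"x": 0,"y": 0,"z": 15,"ax": 0,"ay": 0,"az": 0},
    {"hand": -1,"x": 0,"y": 0,"z": 0,"ax": 0,"ay": 0,"az": 0},
    {"hand": -1,"x": 0,"y": 0,"z": 0,"ax": 0,"ay": 0,"az": 0},
    {"hand": -1,"x": 0,"y": 0,"z": 0,"ax": 0,"ay": 0,"az": 0},
    {"hand": -1,"x": 0,"y": 0,"z": 0,"ax": 0,"ay": 0,"az": 0}
  ]
}}

```text
time_s: 12.57
ee_pos: [0.46, -0.3291, 0.216]
eef_rot: [0.001, 0.862, 0.506, 0.0]
contact_force: [0.0, 0.2, -1.9]
width: 0.0416
gripper_force: 59.7
```

```bash
python3 st.py .4582 -.3295 .215 60.8
python3 - <<'E'
from h import *
from station import monitor
o=monitor.get_obs();p=o["ee_pos"];a=np.radians(60.8);F=np.array([np.cos(a),np.sin(a),0])
for n in("side","top"): cv2.imwrite(f"pics/{n}5.png",cams.snapshot(n)[:,:,::-1])
f=lambda im,x,y,w,h,k:cv2.resize(im[y:y+h,x:x+w],(w*k,h*k),interpolation=cv2.INTER_CUBIC)
a=f(cv2.imread("pics/side5.png"),320,220,55,90,6)
cv2.imwrite("pics/c5.png",a)
g=cv2.GaussianBlur(cv2.cvtColor(cv2.imread("pics/side5.png"),cv2.COLOR_BGR2GRAY),(3,3),0).astype(int)
for r in range(244,304,4): print(r,g[r,332:362])
print(proj("side",[p-.008*F-[0,0,.113],[.454,-.336,.068],[.454,-.336,.018]]))
E
```

```text
12.5667 [ 0.46   -0.3291  0.216 ] 0.041638762428483626 yaw 60.83536409786513 tilt [-0.      0.0013 -1.    ]
q [ 0.7693  0.6578 -0.3869  1.7686  0.3346  0.7792 -0.2937]
shift mm [-1.2718 -1.4031  1.0431]
rotvec [0.0013 0.     0.0006]
244 [226 212 199 205 220 228 230 226 207 168 130 105  84  62  48  42  42  47
  58  72  86 107 138 165 179 184 192 204 216 225]
248 [225 210 197 203 220 229 230 226 205 167 130 104  82  57  40  34  35  43
  58  74  93 126 173 210 225 226 221 210 197 187]
252 [167 169 174 192 211 221 224 217 193 157 124  99  75  52  38  34  36  46
  61  75  88 107 132 150 157 158 158 161 168 180]
256 [107 110 111 112 113 115 117 118 118 116 110  96  72  48  35  32  36  48
  64  77  91 112 135 148 151 150 150 149 149 149]
260 [ 99 100  99  95  92  89  88  92 100 108 107  93  68  45  33  32  37  50
  68  84 110 154 198 221 226 226 224 218 213 211]
264 [ 84  85  85  85  87  91  95 101 107 109 105  89  65  45  36  35  40  54
  71  86 112 158 204 226 231 232 232 233 234 234]
268 [113 121 129 139 149 155 157 152 138 123 114 108 100  92  86  83  82  82
  83  88 109 153 201 225 231
[... 401 characters left out ...]
]
284 [149 149 149 149 150 151 151 151 152 162 185 212 226 228 225 216 200 179
 161 151 148 148 150 151 152 152 152 152 153 152]
288 [144 144 145 146 148 149 149 150 157 174 197 210 208 196 182 170 162 158
 154 151 149 149 149 150 151 150 150 149 148 148]
292 [148 149 150 150 150 148 146 145 151 171 196 207 201 187 174 164 159 155
 151 148 148 149 150 150 151 151 150 149 149 149]
296 [110  94  81  71  62  55  51  56  83 133 180 200 196 182 169 161 154 137
 105  75  63  65  74  85  99 114 127 136 142 147]
300 [ 37  37  37  36  36  37  38  50  83 134 178 195 189 175 165 159 152 132
  95  56  34  27  26  26  27  27  29  36  51  77]
[[346.904  268.4893]
 [345.5934 281.9495]
 [344.874  300.4445]]
```

View pics/c5.png

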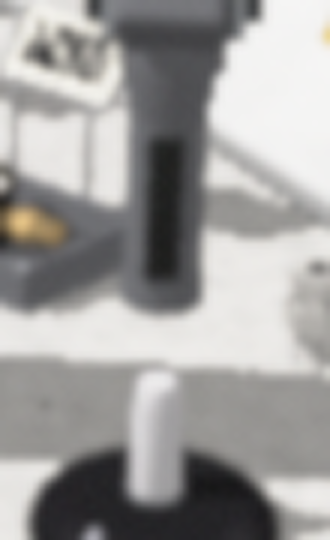

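The crop shows the grip (centre about px 347, row 268) standing straight above the post (tip about px 346, row 282), aligned to within about 1 mm. I lower gently and watch the force.

>>> {"name": "move_arm", "arguments": {
  "commands": [
    {"hand": -1,"x": -1,"y": -0.5,"z": 10,"ax": 0,"ay": 0,"az": 0},
    {"hand": -1,"x": 0,"y": 0,"z": 10,"ax": 0,"ay": 0,"az": 0},
    {"hand": -1,"x": 0,"y": 0,"z": 10,"ax": 0,"ay": 0,"az": 0},
    {"hand": -1,"x": 0,"y": 0,"z": 0,"ax": 0,"ay": 0,"az": 0},
    {"hand": -1,"x": 0,"y": 0,"z": 0,"ax": 0,"ay": 0,"az": 0}
  ]
}}

```text
time_s: 13.08
ee_pos: [0.458, -0.3291, 0.1841]
eef_rot: [-0.001, 0.862, 0.506, -0.001]
contact_force: [0.5, 0.0, -2.1]
width: 0.0418
gripper_force: 59.8
```

>>> {"name": "move_arm", "arguments": {
  "commands": [
    {"hand": -1,"x": 0,"y": 0,"z": 4,"ax": 0,"ay": 0,"az": 0},
    {"hand": -1,"x": 0,"y": 0,"z": 4,"ax": 0,"ay": 0,"az": 0},
    {"hand": -1,"x": 0,"y": 0,"z": 4,"ax": 0,"ay": 0,"az": 0},
    {"hand": -1,"x": 0,"y": 0,"z": 0,"ax": 0,"ay": 0,"az": 0},
    {"hand": -1,"x": 0,"y": 0,"z": 0,"ax": 0,"ay": 0,"az": 0}
  ]
}}

```text
time_s: 13.5
ee_pos: [0.4585, -0.3295, 0.1731]
eef_rot: [-0.0, 0.862, 0.506, -0.0]
contact_force: [-0.1, 0.3, -1.7]
width: 0.042
gripper_force: 59.8
```

```bash
python3 st.py .4589 -.3297 .131 60.8
python3 - <<'E'
from h import *
cv2.imwrite("pics/side6.png",cams.snapshot("side")[:,:,::-1])
for n,rs in(("side0",(268,290)),("side5",(246,262)),("side6",(255,285))):
    g=cv2.GaussianBlur(cv2.cvtColor(cv2.imread(f"pics/{n}.png"),cv2.COLOR_BGR2GRAY),(3,3),0).astype(float)
    v=[]
    for r in range(*rs):
        w=np.clip(62-g[r,338:356],0,None);v.append((w@np.arange(338,356))/w.sum()+.039*(r-270))
    print(n,np.median(v),np.std(v))
E
```

```text
13.5 [ 0.4585 -0.3295  0.1731] 0.04203643377963292 yaw 60.8391051541447 tilt [-0.0001 -0.0004 -1.    ]
q [ 0.7522  0.7151 -0.357   1.8102  0.3716  0.6831 -0.3249]
shift mm [-0.0096  0.4334 42.099 ]
rotvec [-0.0004  0.0001  0.0007]
side0 nan nan
side5 346.4902803700724 0.04573504789688392
side6 nan nan<stdin>:7: RuntimeWarning: invalid value encountered in scalar divide
```

Already about 8 mm over the post with no force; carrying on.

>>> {"name": "move_arm", "arguments": {
  "commands": [
    {"hand": -1,"x": 0,"y": 0,"z": 7,"ax": 0,"ay": 0,"az": 0},
    {"hand": -1,"x": 0,"y": 0,"z": 7,"ax": 0,"ay": 0,"az": 0},
    {"hand": -1,"x": 0,"y": 0,"z": 7,"ax": 0,"ay": 0,"az": 0},
    {"hand": -1,"x": 0,"y": 0,"z": 0,"ax": 0,"ay": 0,"az": 0},
    {"hand": -1,"x": 0,"y": 0,"z": 0,"ax": 0,"ay": 0,"az": 0}
  ]
}}

```text
time_s: 13.97
ee_pos: [0.4583, -0.3293, 0.1516]
eef_rot: [-0.001, 0.862, 0.506, -0.0]
contact_force: [-0.4, -1.2, -2.2]
width: 0.0416
gripper_force: 59.9
```

>>> {"name": "move_arm", "arguments": {
  "commands": [
    {"hand": -1,"x": 0,"y": 0,"z": 6,"ax": 0,"ay": 0,"az": 0},
    {"hand": -1,"x": 0,"y": 0,"z": 6,"ax": 0,"ay": 0,"az": 0},
    {"hand": -1,"x": 0,"y": 0,"z": 5,"ax": 0,"ay": 0,"az": 0},
    {"hand": -1,"x": 0,"y": 0,"z": 0,"ax": 0,"ay": 0,"az": 0},
    {"hand": -1,"x": 0,"y": 0,"z": 0,"ax": 0,"ay": 0,"az": 0}
  ]
}}

```text
time_s: 14.38
ee_pos: [0.4585, -0.3294, 0.1349]
eef_rot: [-0.0, 0.862, 0.506, -0.0]
contact_force: [0.2, 1.0, -2.7]
width: 0.0418
gripper_force: 59.8
```

```bash
python3 st.py .4589 -.3297 .131 60.8
```

```text
14.3833 [ 0.4585 -0.3294  0.1349] 0.041755091188114844 yaw 60.84593113370118 tilt [-0.0001 -0.0008 -1.    ]
q [ 0.7321  0.7704 -0.3249  1.8382  0.4052  0.5993 -0.3544]
shift mm [-0.0793  0.5135  3.8844]
rotvec [-0.0008  0.0001  0.0008]
```

>>> {"name": "move_arm", "arguments": {
  "commands": [
    {"hand": -1,"x": 0,"y": 0,"z": 2,"ax": 0,"ay": 0,"az": 0},
    {"hand": -1,"x": 0,"y": 0,"z": 0,"ax": 0,"ay": 0,"az": 0},
    {"hand": -1,"x": 0,"y": 0,"z": 1,"ax": 0,"ay": 0,"az": 0},
    {"hand": -1,"x": 0,"y": 0,"z": 0,"ax": 0,"ay": 0,"az": 0}
  ]
}}

```text
time_s: 14.72
ee_pos: [0.4587, -0.3295, 0.1323]
eef_rot: [0.0, 0.862, 0.506, -0.0]
contact_force: [0.0, -0.3, -1.5]
width: 0.0419
gripper_force: 59.8
```

>>> {"name": "move_arm", "arguments": {
  "commands": [
    {"hand": -1,"x": 0,"y": 0,"z": 1,"ax": 0,"ay": 0,"az": 0},
    {"hand": -1,"x": 0,"y": 0,"z": 0,"ax": 0,"ay": 0,"az": 0},
    {"hand": -1,"x": 0,"y": 0,"z": 0,"ax": 0,"ay": 0,"az": 0}
  ]
}}

```text
time_s: 14.97
ee_pos: [0.4587, -0.3295, 0.1313]
eef_rot: [0.0, 0.862, 0.506, 0.0]
contact_force: [-0.3, 0.1, -2.6]
width: 0.0421
gripper_force: 59.9
```

>>> {"name": "move_arm", "arguments": {
  "commands": [
    {"hand": -1,"x": 0,"y": 0,"z": 1,"ax": 0,"ay": 0,"az": 0},
    {"hand": -1,"x": 0,"y": 0,"z": 0,"ax": 0,"ay": 0,"az": 0},
    {"hand": -1,"x": 0,"y": 0,"z": 0,"ax": 0,"ay": 0,"az": 0}
  ]
}}

```text
time_s: 15.22
ee_pos: [0.4588, -0.3296, 0.1312]
eef_rot: [0.0, 0.862, 0.506, -0.0]
contact_force: [-0.6, 0.1, 6.6]
width: 0.0423
gripper_force: 60.2
```

>>> {"name": "move_arm", "arguments": {
  "commands": [
    {"hand": -1,"x": 0,"y": 0,"z": 1,"ax": 0,"ay": 0,"az": 0},
    {"hand": -1,"x": 0,"y": 0,"z": 0,"ax": 0,"ay": 0,"az": 0},
    {"hand": -1,"x": 0,"y": 0,"z": 0,"ax": 0,"ay": 0,"az": 0}
  ]
}}

```text
time_s: 15.47
ee_pos: [0.4588, -0.3296, 0.1312]
eef_rot: [0.001, 0.862, 0.506, -0.0]
contact_force: [-2.6, 1.8, 13.7]
width: 0.042
gripper_force: 60.7
```

Home on the deck: the height stopped at 0.1312, the same as at the grasp, with 13.7 N down. Open and rise.

>>> {"name": "move_arm", "arguments": {
  "commands": [
    {"hand": 0.3,"x": 0,"y": 0,"z": -1,"ax": 0,"ay": 0,"az": 0},
    {"hand": 1,"x": 0,"y": 0,"z": 0,"ax": 0,"ay": 0,"az": 0},
    {"hand": 1,"x": 0,"y": 0,"z": 0,"ax": 0,"ay": 0,"az": 0},
    {"hand": 1,"x": 0,"y": 0,"z": 0,"ax": 0,"ay": 0,"az": 0},
    {"hand": 1,"x": 0,"y": 0,"z": 0,"ax": 0,"ay": 0,"az": 0}
  ]
}}

```text
time_s: 15.88
ee_pos: [0.4586, -0.3295, 0.1301]
eef_rot: [-0.0, 0.862, 0.506, -0.0]
contact_force: [0.2, 0.7, -0.2]
width: 0.085
gripper_force: 0.0
```

>>> {"name": "move_arm", "arguments": {
  "commands": [
    {"hand": 1,"x": 0,"y": 0,"z": -15,"ax": 0,"ay": 0,"az": 0},
    {"hand": 1,"x": 0,"y": 0,"z": -25,"ax": 0,"ay": 0,"az": 0},
    {"hand": 1,"x": 0,"y": 0,"z": -30,"ax": 0,"ay": 0,"az": 0},
    {"hand": 1,"x": 0,"y": 0,"z": -30,"ax": 0,"ay": 0,"az": 0},
    {"hand": 1,"x": 0,"y": 0,"z": -20,"ax": 0,"ay": 0,"az": 0}
  ]
}}

```text
time_s: 16.3
ee_pos: [0.4595, -0.3298, 0.2528]
eef_rot: [0.001, 0.862, 0.506, 0.001]
contact_force: [0.5, -0.8, -0.4]
width: 0.0848
gripper_force: 0.0
```

>>> {"name": "move_arm", "arguments": {
  "commands": [
    {"hand": 1,"x": 0,"y": 0,"z": 0,"ax": 0,"ay": 0,"az": 0},
    {"hand": 1,"x": 0,"y": 0,"z": 0,"ax": 0,"ay": 0,"az": 0},
    {"hand": 1,"x": 0,"y": 0,"z": 0,"ax": 0,"ay": 0,"az": 0}
  ]
}}

```text
time_s: 16.55
ee_pos: [0.458, -0.3294, 0.2494]
eef_rot: [-0.001, 0.862, 0.506, -0.001]
contact_force: [-0.2, 0.2, -0.6]
width: 0.0856
gripper_force: 0.0
```

```bash
python3 - <<'E'
from h import *
s=cams.snapshot("side")[:,:,::-1];a=cv2.imread("pics/side0.png")
cv2.imwrite("pics/side7.png",s)
f=lambda im:cv2.resize(im[190:330,270:400],None,fx=3,fy=3,interpolation=cv2.INTER_CUBIC)
cv2.imwrite("pics/c7.png",np.hstack([f(a),f(s)]))
E
```

```text
(no output)
```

View pics/c7.png

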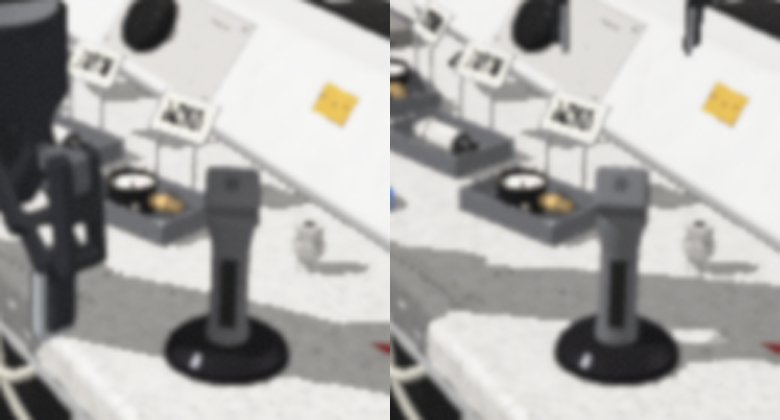

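The before and after pictures match: the scanner is fully home (head top at row 168 in both), the trays have not moved, and the gripper is clear.

```bash
python3 -c "
from station import workorder;print(workorder.finish_job())"
```

```text
the job is handed in; nothing more can be done
None
```

I held the scanner still about 10 cm from the middle of the transducer tray's label for about 2.6 s, put it back fully home on the cradle post and let go, then handed the job in at about 17 s. The station gave no verdict and no read signal. In the before and after side-camera views the scanner stands as it did at the start, and the trays and other things in view have not moved.

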